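# Put the right covers on the mug and the bowl

### The arm

A 6-joint arm with a two-finger parallel gripper is mounted at the origin on a cart in front of the work surface, level with it; the furniture and walls round the work are solid. World frame = base frame: x ahead of the robot, y to its left, z up, the work surface at z = 0. Lengths are in m, angles in rad, forces in N, time in s.
With the tool pointing down it reaches from about 0.3 to 0.875 m from the base axis. Payload 6.4 kg.
Tool frame: the origin (TCP) lies on the front face of the gripper's body, between the roots of the fingers; the fingertips stand 73 mm ahead of it and the grasp point (between the pads) lies 54 mm ahead of it; z points along the fingers, y is the line along which they close (so a half turn about z gives the same grasp; the last joint's range is limited). The gripper opens to 85 mm and grips with 20 to 120 N. Pads are 22 mm wide; open, the fingers measure 114 mm over their backs; the gripper's body (76 mm by 85 mm) begins 54 mm behind the grasp point. The pads swing forward as they close: fully open they stand 13 mm farther back than shut.
Start: joints at [1.088, 0.181, 1.607, -0, 1.354, -0.206], TCP at [0.157, 0.553, 0.304] pointing down, gripper open.
Joint ranges: [-2.99, 2.99], [-0.89, 2.07], [0.3, 2.58], [-1.14, 4.28], [0, 2.63], [-3.12, 3.12]. Speed limits (rad/s): [2.57, 2.57, 3.01, 3.14, 3.14, 3.14].

### API

Orientations are given as a rotation vector (axis times angle).
In Python, from station import r gives the robot as it stands. The module is installed in compiled form; this text tells all that it offers.
- The arm moves only by the shell command python3 -m pendant 'ROWS' [FORCE]. ROWS is JSON, one flat list of numbers, 7 for each row, row after row: the shift along the tool's x, y, z normalised to -1 to 1, where 1 is 250 mm, then the turn, a rotation vector about the tool's x, y, z normalised to -1 to 1, where 1 is 120 degrees, then the opening, from -1 (shut) to 1 (fully open), so that 0 is half open. In form: [tx, ty, tz, wx, wy, wz, gripper, tx, ty, tz, wx, wy, wz, gripper, ...]. A call has 1 to 10 rows; each row is the pose to reach, as a shift and turn from the pose commanded when the call began, along the tool's axes at that moment; what a row does not reach only later rows make up. A row lasts 1/12 s, in which the tool goes at most 41.7 mm and 7.16 degrees, less where a joint would pass 70% of its speed; a pose out of reach is approached as far as the arm can. A call with a number of a shift or a turn outside -1 to 1 is refused whole. A call with a gripper value outside its range is refused whole. The fingers move at their own pace and stop on an object; FORCE is the grip in N (left out, the last holds). Time passes only in rows, so rows that repeat a pose let the fingers close. It gives the time, the measured TCP pose, the force, the opening and the grip force at its end, in the units of the state.
- r.observe(): the state, without advancing time (a new reading comes with each control period).
- r.get_image(name): name is "scene" or "top" or "wrist"; returns a dict with "img" (400x640x3 uint8, blue, green, red), "mtx" (3x3 intrinsics, pixels), "position" and "orientation" of the camera in the world; the wrist camera has in their place "hand_eye" (4x4, takes a point from camera to tool coordinates, whose origin is the TCP and whose axes are the flange's). Camera axes: x right, y up, looking along -z (the intrinsics and any distortion apply to the point x, -y, -z); pixel columns grow to the right and rows downward; lengths in m; the calibration is good to about 2 mm. A picture is of the moment at which its call begins: read the wrist's pose just before it. There is no depth.
- r.finish_job(): hands the job in; it is judged then, once.
The state is a dict: "time": time; "joints": joint angles; "joint_velocities": joint speeds; "joint_efforts": joint torques, N m; "tool_pos": TCP position; "ee_rot": TCP orientation; "contact_force": force on the tool from outside, world axes, zero at the start; "moment": the same for the moment, N m; "opening": finger opening in m; "grasp_force": force on a finger pad.
Only numpy, scipy, OpenCV 4.12 (cv2) and the standard library are available. Lean on these libraries where they do the work, as an engineer would, in place of code of your own. Each camera call takes 0.05 s, during which the arm holds its last target. There are 200 camera calls.

### The job

The big round cover has been left on the mug by mistake: move it onto the white bowl, and fetch the middle-sized cover from its sloped rest and put it on the mug, so that both sit seated and level in their rims. Lower the covers into place rather than dropping them, and leave the mug and the bowl where they stand. The smallest cover stays on its rest, and the spray can and the cup stack stay undisturbed.

Things in the scene. Friction and masses are not known exactly. Their poses are not given: they have to be found in the camera images.
- cover_large: Largest cover: aluminium disc 136 mm across, flange 4 mm thick, 120 g; starts lying flat and loose on the mug. Origin: centre of the flange's underside, the face that lies on a rim; +z: its axis, towards its round black knob (24 mm across, from z=+4 to +30 mm). Tapered step below, 7 mm deep, 106 to 92 mm across. Fits the bowl.
- cover_mid: Middle-sized cover: aluminium disc 92 mm across, flange 4 mm thick, 80 g; starts on one of the two sloped rests. Origin: centre of the flange's underside, the face that lies on a rim; +z: its axis, towards its round black knob (24 mm across, from z=+4 to +30 mm). Tapered step below, 8 mm deep, 55 to 49 mm across. Fits the mug.
- cover_small: Smallest cover: aluminium disc 66 mm across, of the same kind, 50 g; lies on the other sloped rest; too small for the mug; stays there.
- bowl: White bowl, 123 mm across the rim, 43 mm high, about 250 g, loose on the 3 mm mat that covers the work area; origin: centre of its underside, +z up.
- bowl_mouth (a point): Centre of the bowl's mouth at rim height (42.5 mm above its underside); the mouth is 116 mm wide inside at the rim, 106 mm wide 7 mm lower.
- mug: Green and white mug, 101 mm high, 78 mm across, about 300 g, loose on the 3 mm mat that covers the work area, with a handle that reaches 58 mm towards its -y side from the origin; origin: on the underside, 19 mm from the cup's axis towards the handle; +z up.
- mug_mouth (a point): Centre of the mug's mouth at rim height (100 mm above its underside); about 66 mm wide inside.
- rest_a: Fixed dark steel rest, 94x92 mm, 74 mm high: board rising at 35 deg from its -x to its +x edge, two pins at the low end hold a cover, whose axis so leans 35 deg towards the rest's -x. Origin: centre of its underside. Holds the middle-sized cover.
- rest_b: Fixed dark steel rest, 94x92 mm, 74 mm high: board rising at 35 deg from its -x to its +x edge, two pins at the low end hold a cover, whose axis so leans 35 deg towards the rest's -x. Origin: centre of its underside. Holds the smallest cover.
- spray: Spray can with orange cap, 66 mm across, 189 mm tall, upright, loose, near the bowl; origin: centre of its underside.
- cups: Stack of clear plastic cups, 92 mm across, 169 mm tall, upright, loose, light; origin: centre of its underside.

How it is judged:
By the outcome, as a careful person would: the job done as asked, in the order asked, and still so for the second after the job is handed in, with the robot touching nothing.
It also fails if it takes over 66 s, if anything falls off the work surface, if the arm or the gripper's body presses on something with over 40 N, if the wrist force passes 120 N, or if a joint passes its speed limit or range.

## Working session

There is one attempt and no reset: what is moved stays moved. The work goes in short steps, Python scripts to look and compute and a shell command to move; the robot and the scene stay as the last step left them, time stands still between calls to the robot, and variables do not carry over. Pictures are saved under pics/ and viewed, at most 10 in all, crops included, and the job is handed in when it is done.

```bash
mkdir -p pics
python3 - <<'E'
from station import r
import cv2,numpy as np
o=r.observe();print({k:np.round(v,3).tolist() for k,v in o.items()})
for n in ["top","scene"]:
    d=r.get_image(n);cv2.imwrite(f"pics/{n}0.png",d["img"]);print(n,d["mtx"].tolist(),d["position"],d["orientation"],[k for k in d])
    np.savez(f"{n}0.npz",img=d["img"],mtx=d["mtx"],p=d["position"],o=d["orientation"])
E
```

```text
{'time': 0.0, 'joints': [1.088, 0.182, 1.608, 0.0, 1.354, -0.206], 'joint_velocities': [0.001, 0.001, 0.0, 0.002, -0.0, -0.002], 'joint_efforts': [-0.001, -44.488, -35.133, -0.0, 0.009, 0.0], 'tool_pos': [0.157, 0.553, 0.303], 'ee_rot': [-0.433, -3.111, 0.003], 'contact_force': [-0.162, 0.163, 0.332], 'moment': [-0.059, 0.091, 0.006], 'grasp_force': 0.0, 'opening': 0.085}
top [[424.59488308801, 0.0, 316.2272951774597], [0.0, 424.59488308801, 207.63277640119892], [0.0, 0.0, 1.0]] [ 0.42569264 -0.04364914  1.17058194] [ 0.08055252 -0.08837068 -1.58931592] ['img', 'mtx', 'position', 'orientation']
scene [[493.9365511863124, 0.0, 309.9014441980194], [0.0, 493.9365511863124, 192.25827279685112], [0.0, 0.0, 1.0]] [-0.17858914 -0.7069558   1.16126799] [ 0.69667877 -0.29112581 -0.81013502] ['img', 'mtx', 'position', 'orientation']
```

View pics/top0.png

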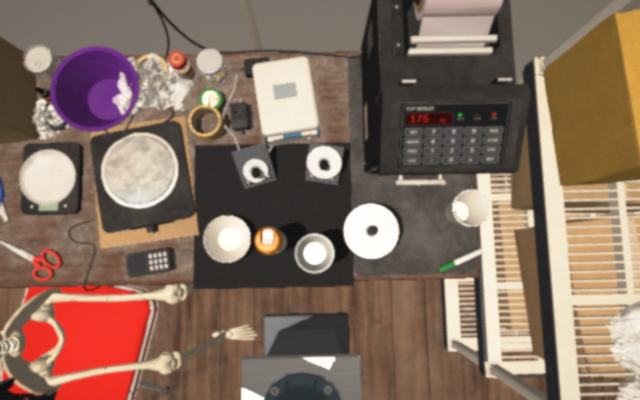

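View pics/scene0.png

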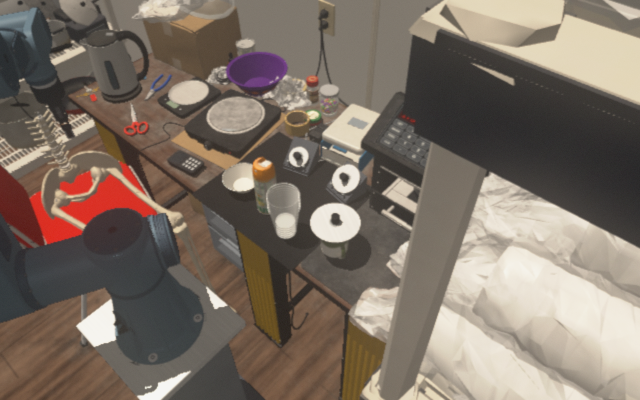

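The top view shows the large cover on the mug at about (371,231), the bowl at (228,239), the spray can at (267,240), the cups at (315,253), the mid cover on its rest at (323,163) and the small one at (254,167). In the scene view the large cover is at (335,222), the mid cover at (346,180) and the bowl at (238,179).

```bash
cat > h.py <<'E'
import numpy as np,cv2
from scipy.spatial.transform import Rotation as R
def load(n): return dict(np.load(n+".npz"))
def ray(d,u,v):
    x=np.linalg.solve(d["mtx"],[u,v,1.]); w=R.from_rotvec(d["o"]).as_matrix()@(x*[1,-1,-1]); return d["p"],w/np.linalg.norm(w)
def plane(d,u,v,z):
    p,w=ray(d,u,v); return p+w*(z-p[2])/w[2]
def two(a,ua,b,ub):
    p,w=ray(a,*ua);q,x=ray(b,*ub); s=np.linalg.lstsq(np.c_[w,-x],q-p,rcond=None)[0]
    A=p+w*s[0];B=q+x*s[1]; return (A+B)/2,np.linalg.norm(A-B)
E
python3 - <<'E'
from h import *
t=load("top0");s=load("scene0")
np.set_printoptions(precision=3,suppress=True)
def blobs(d,lo,box,dark=False):
    x0,y0,x1,y1=box;g=cv2.cvtColor(d["img"],cv2.COLOR_BGR2GRAY)[y0:y1,x0:x1]
    m=((g<lo) if dark else (g>lo)).astype(np.uint8)
    c=max(cv2.findContours(m,cv2.RETR_EXTERNAL,cv2.CHAIN_APPROX_NONE)[0],key=cv2.contourArea)
    e=cv2.fitEllipse(c);return np.array(e[0])+[x0,y0],e[1],e[2]
for n,d,box,z in [("large",t,(335,195,408,265),.106),("bowl",t,(196,208,254,270),.0455),("mid",t,(300,140,347,186),.05),("small",t,(238,150,275,186),.05),
    ("large_s",s,(305,200,365,250),.106),("mid_s",s,(328,160,364,196),.05),("bowl_s",s,(215,160,256,200),.0455)]:
    for th in (130,):
        c,ax,an=blobs(d,th,box);P=plane(d,*c,z);print(n,th,c,np.array(ax),an,P)
# spray, cups rough
print("spraytop",two(t,(267,238),s,(263,162)))
print("cups base",plane(t,315,248,.003))
for n,d,box in [("top",t,(190,130,420,280)),("scene",s,(205,130,385,280))]:
    x0,y0,x1,y1=box;im=d["img"][y0:y1,x0:x1]
    cv2.imwrite(f"pics/{n}c.png",cv2.resize(im,None,fx=3.4 if n=="top" else 4,fy=3.4 if n=="top" else 4,interpolation=cv2.INTER_CUBIC))
E
```

```text
large 130 [370.764 230.821] [55.19  55.995] 131.02798461914062 [ 0.479 -0.186  0.106]
bowl 130 [226.658 238.5  ] [46.446 47.64 ] 47.53120803833008 [0.469 0.188 0.046]
mid 130 [323.581 162.144] [34.026 35.321] 95.95283508300781 [ 0.669 -0.073  0.05 ]
small 130 [254.74  170.084] [23.277 25.404] 81.23086547851562 [0.651 0.112 0.05 ]
large_s 130 [334.906 222.259] [39.236 50.403] 91.44587707519531 [ 0.479 -0.183  0.106]
mid_s 130 [344.987 177.396] [28.248 30.73 ] 4.5630388259887695 [ 0.671 -0.065  0.05 ]
bowl_s 130 [237.112 174.104] [31.632 42.619] 106.86882019042969 [0.464 0.204 0.046]
spraytop (array([0.462, 0.066, 0.189]), np.float64(0.001974689143142262))
cups base [ 0.44  -0.045  0.003]
```

View pics/topc.png

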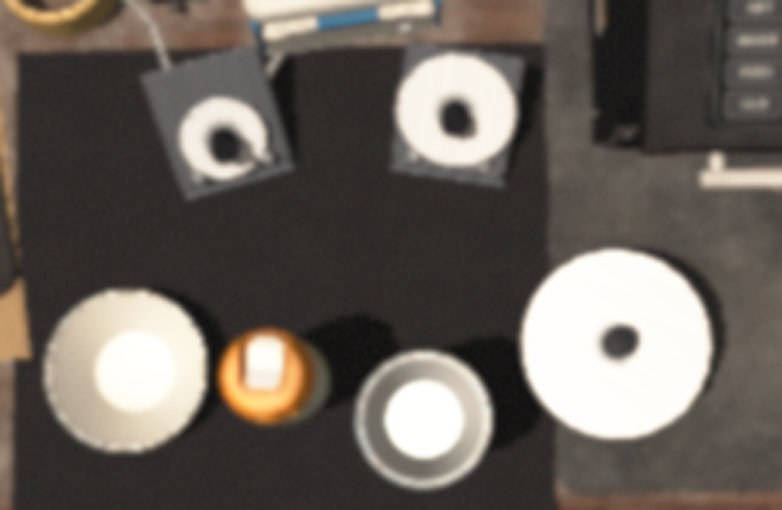

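View pics/scenec.png

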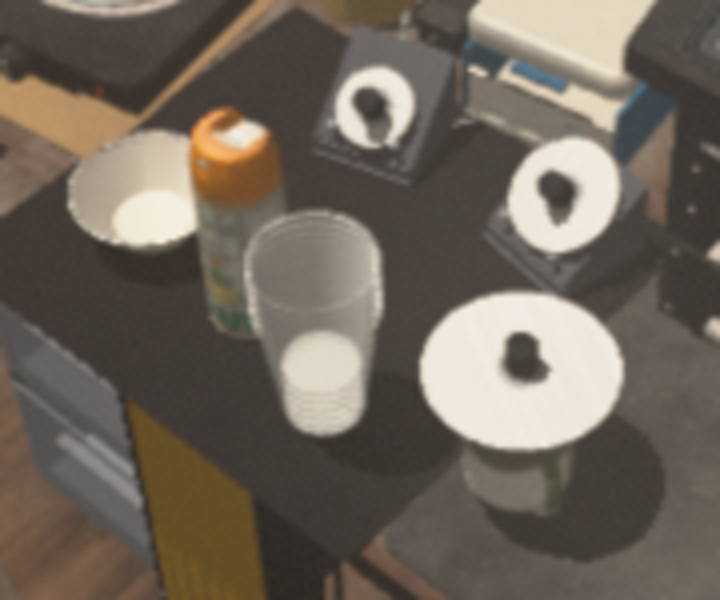

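The crops agree: large cover centre is (0.479,-0.185), bowl (0.468,0.188), spray (0.462,0.066) and cups (0.44,-0.045). The measured diameters match the given sizes, so I'm moving above the large cover now, with the fingers along world x.

```bash
python3 -m pendant '[-0.683,-0.831,-0.063,0,0,0,0.2,-0.683,-0.831,-0.063,0,0,0,0.2,-0.683,-0.831,-0.063,0,0,0,0.2,-0.683,-0.831,-0.063,0,0,0,0.2,-0.683,-0.831,-0.063,0,0,0,0.2,-0.683,-0.831,-0.063,0,0,0,0.2,-0.683,-0.831,-0.063,0,0,0,0.2,-0.683,-0.831,-0.063,0,0,0,0.2]' 60
python3 -m pendant '[-0.683,-0.831,-0.063,0,0,0,0.2,-0.683,-0.831,-0.063,0,0,0,0.2,-0.683,-0.831,-0.063,0,0,0,0.2,-0.683,-0.831,-0.063,0,0,0,0.2,-0.683,-0.831,-0.063,0,0,0,0.2,-0.683,-0.831,-0.063,0,0,0,0.2,-0.683,-0.831,-0.063,0,0,0,0.2,-0.683,-0.831,-0.063,0,0,0,0.2]'
python3 -m pendant '[-0.683,-0.831,-0.063,0,0,0.617,0.2,-0.683,-0.831,-0.063,0,0,0.617,0.2,-0.683,-0.831,-0.063,0,0,0.617,0.2,-0.683,-0.831,-0.063,0,0,0.617,0.2,-0.683,-0.831,-0.063,0,0,0.617,0.2,-0.683,-0.831,-0.063,0,0,0.617,0.2,-0.683,-0.831,-0.063,0,0,0.617,0.2,-0.683,-0.831,-0.063,0,0,0.617,0.2,-0.683,-0.831,-0.063,0,0,0.617,0.2,-0.683,-0.831,-0.063,0,0,0.617,0.2]'
cat >> h.py <<'E'
def wrist(r,save=None):
    o=r.observe();d=r.get_image("wrist")
    Rt=R.from_rotvec(o["ee_rot"]).as_matrix();H=np.array(d["hand_eye"])
    if save: cv2.imwrite(save,d["img"])
    return dict(img=d["img"],mtx=d["mtx"],p=Rt@H[:3,3]+o["tool_pos"],o=R.from_matrix(Rt@H[:3,:3]).as_rotvec()),o
def go(o,pos,rot=None):
    Rt=R.from_rotvec(o["ee_rot"]); s=Rt.inv().apply(np.array(pos)-o["tool_pos"])/.25
    w=(Rt.inv()*rot).as_rotvec()/np.radians(120) if rot is not None else np.zeros(3)
    print("shift",s.round(3),"turn",w.round(3))
DOWN=R.from_matrix(np.array([[0,1,0],[1,0,0],[0,0,-1.]]))  # tool y = +x, tool x = +y
E
python3 - <<'E'
from h import *
from station import r
d,o=wrist(r,"pics/w1.png");print(o["tool_pos"],R.from_rotvec(o["ee_rot"]).as_matrix().round(3),o["time"],d["p"])
np.savez("w1.npz",**d)
E
```

```text
time: 0.77
tool_pos: [0.2658, 0.3038, 0.3197]
ee_rot: [0.44, 3.11, -0.001]
contact_force: [0.9, -0.2, 0.1]
opening: 0.0512
grasp_force: 0.0
time: 1.43
tool_pos: [0.3735, 0.0573, 0.3356]
ee_rot: [0.441, 3.11, -0.001]
contact_force: [0.4, -1.0, 0.0]
opening: 0.0514
grasp_force: 0.0
time: 2.27
tool_pos: [0.48, -0.1854, 0.3502]
ee_rot: [-2.178, -2.262, -0.0]
contact_force: [0.1, -0.2, 0.9]
opening: 0.0514
grasp_force: 0.0
[ 0.48003913 -0.18541011  0.35024522] [[-0.038  0.999 -0.001]
 [ 0.999  0.038  0.002]
 [ 0.002 -0.001 -1.   ]] 2.2667 [ 0.47851025 -0.11620865  0.4199341 ]
```

View pics/w1.png

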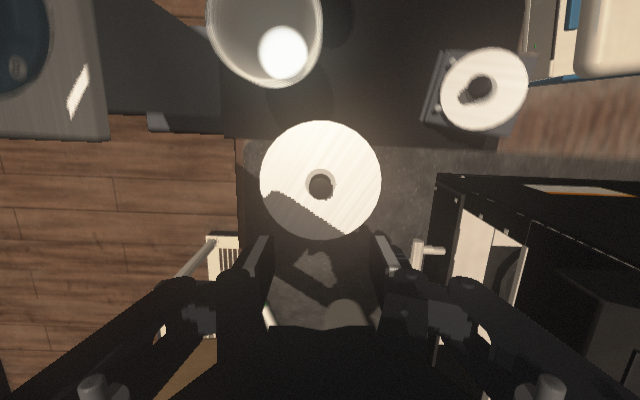

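The wrist view shows the large cover at about (320,180), its knob at (320,187) and the mid cover at (484,90). I'll measure the disc and the knob in it.

Run:
```python
from h import *
from station import r
d=load("w1");o=r.observe()
g=cv2.cvtColor(d["img"],cv2.COLOR_BGR2GRAY)
print(plane(d,320,180,.114),plane(d,260,180,.114)-plane(d,381.5,180,.114))
k=(g[165:210,295:345]<90).astype(np.uint8)
n,l,s,c=cv2.connectedComponentsWithStats(k);i=1+s[1:,4].argmax();c=c[i]+[295,165];print(c,s[i],plane(d,*c,.138))
t=load("top0");print(two(d,c,t,(372.3,230.5)))
```

```text
[ 0.47908982 -0.17864229  0.114     ] [-0.13432371 -0.00499123  0.        ]
[310. 192.] [15 27  1  1  1] [ 0.46918659 -0.18672248  0.138     ]
(array([ 0.47322341, -0.17678451,  0.18546723]), np.float64(0.0062207588562924795))
```

Run:
```python
from h import *
from station import r
d=load("w1");o=r.observe()
g=cv2.cvtColor(d["img"],cv2.COLOR_BGR2GRAY)
print(g[160:212:3,320]);print(g[187,295:345:3])
h=cv2.HoughCircles(cv2.GaussianBlur(g,(5,5),0),cv2.HOUGH_GRADIENT,1,50,param1=100,param2=20,minRadius=55,maxRadius=66)
print(h[0][:4]); 
for c in h[0][:2]:print(plane(d,c[0],c[1],.114))
h=cv2.HoughCircles(g[160:215,290:350],cv2.HOUGH_GRADIENT,1,5,param1=100,param2=8,minRadius=9,maxRadius=18);print(h)
t=load("top0");gt=cv2.cvtColor(t["img"],cv2.COLOR_BGR2GRAY)[218:244,358:386]
M=cv2.moments((gt<110).astype(np.uint8));c=np.array([M["m10"],M["m01"]])/M["m00"]+[358,218];print(c,M["m00"],plane(t,*c,.130))
```

```text
[244 243 245 196 200  95 108 103 102  99  97  95  93 151 240 237 240 239]
[243 242 240 236 197  96 100  98  99  99  97  98  95 198 243 241 240]
[[320.5 180.5  60.7]
 [268.5  17.5  63.2]]
[ 0.47966296 -0.17918489  0.114     ]
[ 0.42420339 -0.02227002  0.114     ]
[[[32.5 25.5 13.8]
  [25.5 28.5 17.2]
  [34.5 20.5 10.3]
  [30.5 30.5 11.8]]]
[371.96666667 230.06666667] 60.0 [ 0.47961771 -0.18549746  0.13      ]
```

```bash
python3 -m pendant '[0.014,0,0.15,0,0,0,0.2,0.014,0,0.3,0,0,0,0.2,0.014,0,0.4,0,0,0,0.2,0.014,0,0.48,0,0,0,0.2,0.014,0,0.54,0,0,0,0.2,0.014,0,0.58,0,0,0,0.2,0.014,0,0.61,0,0,0,0.2,0.014,0,0.63,0,0,0,0.2,0.014,0,0.64,0,0,0,0.2,0.014,0,0.64,0,0,0,0.2]' 60
python3 -m pendant '[0,0,0,0,0,0,-0.8,0,0,0,0,0,0,-0.8,0,0,0,0,0,0,-0.8,0,0,0,0,0,0,-0.8,0,0,0,0,0,0,-0.8,0,0,0,0,0,0,-0.8]' 60
```

```text
time: 3.15
tool_pos: [0.4796, -0.1828, 0.1913]
ee_rot: [2.171, 2.27, 0.0]
contact_force: [0.1, 0.3, 0.3]
opening: 0.0511
grasp_force: 0.0
time: 3.65
tool_pos: [0.4796, -0.1833, 0.1921]
ee_rot: [2.171, 2.269, -0.0]
contact_force: [-2.7, 1.5, 6.2]
opening: 0.022
grasp_force: 58.6
```

```bash
python3 -m pendant '[0,0,-0.02,0,0,0,-0.8,0,0,-0.06,0,0,0,-0.8,0,0,-0.12,0,0,0,-0.8,0,0,-0.2,0,0,0,-0.8,0,0,-0.3,0,0,0,-0.8,0,0,-0.4,0,0,0,-0.8,0,0,-0.5,0,0,0,-0.8,0,0,-0.55,0,0,0,-0.8,0,0,-0.56,0,0,0,-0.8,0,0,-0.56,0,0,0,-0.8]'
python3 - <<'E'
from h import *
from station import r
d,o=wrist(r,"pics/w2.png");np.savez("w2.npz",**d,tp=o["tool_pos"],tr=o["ee_rot"])
t=r.get_image("top");s=r.get_image("scene")
for n,x in(("top1",t),("scene1",s)):np.savez(n+".npz",img=x["img"],mtx=x["mtx"],p=x["position"],o=x["orientation"])
a=cv2.resize(t["img"][130:290,190:430],None,fx=1.65,fy=1.65);b=d["img"][:,120:520]
a=cv2.copyMakeBorder(a,0,400-a.shape[0],0,0,cv2.BORDER_CONSTANT);cv2.imwrite("pics/c2.png",np.hstack([a,b]))
E
```

```text
time: 4.48
tool_pos: [0.4797, -0.183, 0.3325]
ee_rot: [2.17, 2.268, 0.001]
contact_force: [0.2, 0.7, -1.6]
opening: 0.0216
grasp_force: 58.8
```

View pics/c2.png

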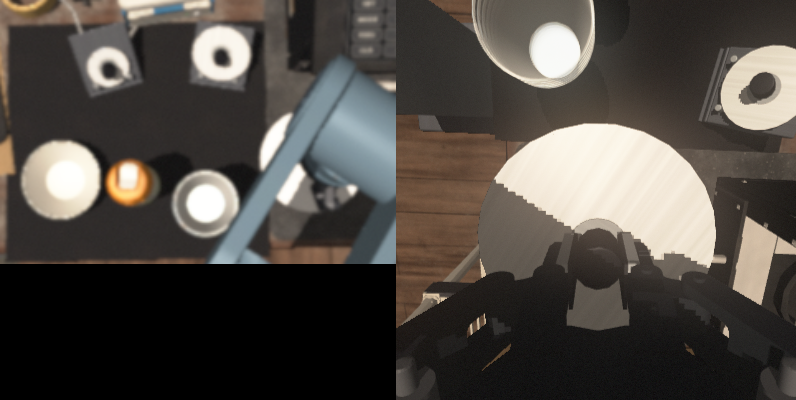

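The cover is held level, with its disc at wrist columns 203–440 and the knob at about (322,258). I'll carry it part-way and view the bowl and the bared mug.

```bash
python3 -m pendant '[0.08,0,-0.04,0,0,0,-0.8,0.2,0,-0.08,0,0,0,-0.8,0.32,0,-0.08,0,0,0,-0.8,0.44,0,-0.08,0,0,0,-0.8,0.5,0,-0.08,0,0,0,-0.8,0.53,0,-0.08,0,0,0,-0.8,0.53,0,-0.08,0,0,0,-0.8]'
python3 - <<'E'
from h import *
from station import r
np.set_printoptions(precision=4,suppress=True)
d,o=wrist(r);np.savez("w3.npz",**d);t=r.get_image("top");s=r.get_image("scene")
for n,x in(("top1",t),("scene1",s)):np.savez(n+".npz",img=x["img"],mtx=x["mtx"],p=x["position"],o=x["orientation"])
print(o["tool_pos"],d["p"],d["mtx"])
a=cv2.resize(s["img"][150:300,250:400],(400,400));b=d["img"][:,120:520]
cv2.imwrite("pics/c3.png",np.hstack([a,b]))
# held disc in tool frame: edge points left/right/top
E
```

```text
time: 5.22
tool_pos: [0.4731, -0.0491, 0.3501]
ee_rot: [-2.168, -2.271, 0.001]
contact_force: [0.2, -0.5, -2.1]
opening: 0.0218
grasp_force: 58.9
[ 0.4731 -0.0491  0.3501] [0.4711 0.0201 0.4197] [[281.5763   0.     321.4285]
 [  0.     281.5763 199.2369]
 [  0.       0.       1.    ]]
```

View pics/c3.png

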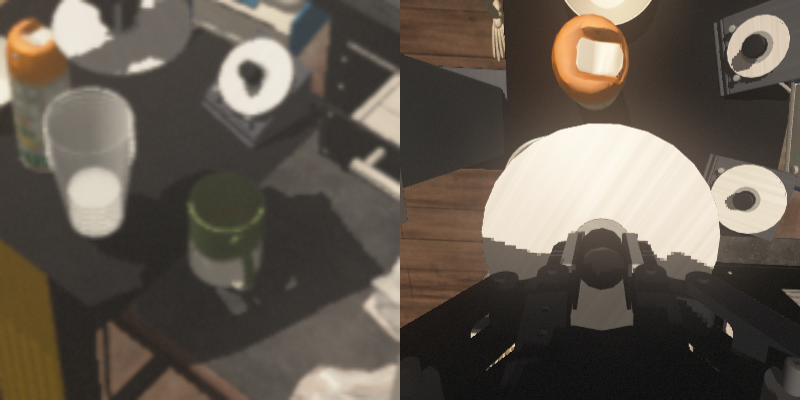

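The scene crop shows the bare mug's rim at about (226,205), i.e. full-frame (335,227). The bowl is just entering the wrist view at the top, so I go 30 mm further and measure the bowl, the mug and the held disc.

```bash
python3 -m pendant '[0.06,0,0,0,0,0,-0.8,0.12,0,0,0,0,0,-0.8,0.12,0,0,0,0,0,-0.8,0.12,0,0,0,0,0,-0.8]' | sed -n 2p
python3 - <<'E'
from h import *
from station import r
np.set_printoptions(precision=4,suppress=True)
d,o=wrist(r,"pics/w4.png");np.savez("w4.npz",**d,tp=o["tool_pos"],tr=o["ee_rot"])
img=d["img"];hsv=cv2.cvtColor(img,cv2.COLOR_BGR2HSV);g=cv2.cvtColor(img,cv2.COLOR_BGR2GRAY)
print(o["tool_pos"])
b=cv2.GaussianBlur(g,(3,3),0)
for box,rr,z in [((260,0,460,160),(40,56),.0455),((200,100,450,330),(110,126),None)]:
    x0,y0,x1,y1=box
    h=cv2.HoughCircles(b[y0:y1,x0:x1],cv2.HOUGH_GRADIENT,1,30,param1=100,param2=12,minRadius=rr[0],maxRadius=rr[1])
    c=h[0][:3]+[x0,y0,0]
    for q in c: print(q, plane(d,q[0],q[1],z) if z else None)
    if z is None:
        q=c[0]; dep=.068*281.6/q[2]; zf=d["p"][2]-dep; P=plane(d,q[0],q[1],zf); print("disc depth",dep,"tool z",o["tool_pos"][2]-zf,"offset",P-o["tool_pos"])
s=load("scene1");print("mug",plane(s,334.7,226.9,.103))
g=cv2.GaussianBlur(cv2.cvtColor(s["img"],cv2.COLOR_BGR2GRAY),(3,3),0)
E
```

```text
tool_pos: [0.4723, -0.0213, 0.3509]
[ 0.4723 -0.0213  0.3509]
[327.5   2.5  48.5] [0.4718 0.1802 0.0455]
[305.5  94.5  40.4] [0.4492 0.079  0.0455]
[388.5  85.5  55.4] [0.5519 0.0939 0.0455]
[321.5 248.5 125.4] None
disc depth 0.15270175252787574 tool z 0.08315291550150583 offset [ 0.0012 -0.0034 -0.0832]
mug [ 0.4686 -0.1918  0.103 ]
```

View pics/w4.png

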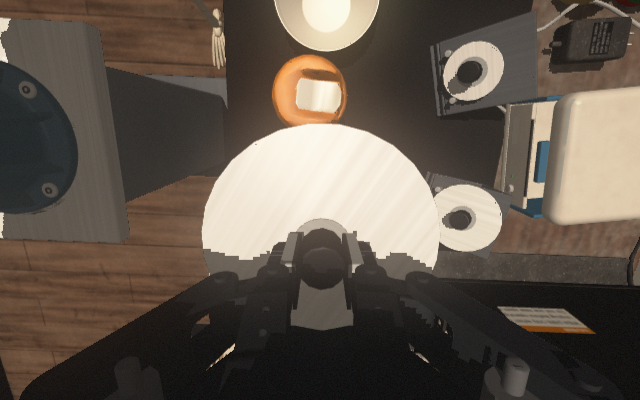

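Run:
```python
from h import *
np.set_printoptions(precision=4,suppress=True)
d=load("w4");tp=d["tp"];g=cv2.cvtColor(d["img"],cv2.COLOR_BGR2GRAY)
print(R.from_rotvec(d["o"]).as_matrix())
def fit(P):
    s=np.linalg.lstsq(np.c_[2*P[:,:2],np.ones(len(P))],(P[:,:2]**2).sum(1),rcond=None)[0];return s[:2],np.sqrt(s[2]+s[0]**2+s[1]**2)
def hull(m): return max(cv2.findContours(m.astype(np.uint8),cv2.RETR_EXTERNAL,cv2.CHAIN_APPROX_NONE)[0],key=cv2.contourArea)[:,0]
# bowl arc
b=hull(cv2.GaussianBlur(g,(5,5),0)[0:54,255:400]>105)+[255,0]; b=b[(b[:,1]>1)]
for z in(.0455,):
    P=np.array([plane(d,u,v,z) for u,v in b]);c,rad=fit(P);res=abs(np.hypot(*(P[:,:2]-c).T)-rad)
    P=P[res<.003];print("bowl",z,*fit(P),len(P))
e=[];
for v in range(126,225,6):
    row=g[v].astype(int)
    on=np.where(row[200:443]>150)[0]+200
    if len(on)>50: e+=[(on[0]-.5,v),(on[-1]+.5,v)]
e=np.array(e)
for h in (.072,.075,.078,.081,.084,.09):
    P=np.array([plane(d,u,v,tp[2]-h) for u,v in e]);c,rad=fit(P);res=abs(np.hypot(*(P[:,:2]-c).T)-rad);c,rad=fit(P[res<.0015]);print(h,c-tp[:2],rad,(res<.0015).sum(),len(P))
w=load("w1");print("cover at start, top of flange",plane(w,320.5,180.5,.114))
```

```text
[[ 0.9991 -0.0414 -0.0118]
 [ 0.043   0.9625  0.2679]
 [ 0.0003 -0.2682  0.9634]]
bowl 0.0455 [0.47   0.1907] 0.061752247858774326 140
0.072 [0.0013 0.0021] 0.06609289615015525 30 34
0.075 [0.0013 0.0007] 0.0674936755038824 30 34
0.078 [ 0.0013 -0.0005] 0.06865617648210119 28 34
0.081 [ 0.0014 -0.0019] 0.07005211110007256 28 34
0.084 [ 0.0014 -0.0033] 0.0714480457180427 28 34
0.09 [ 0.0016 -0.0061] 0.0742399149539809 28 34
cover at start, top of flange [ 0.4797 -0.1792  0.114 ]
```

Bowl is at (0.470,0.1907), fitted radius 61.8 mm against 61.5 mm given. The held disc's flange top is 76.5 mm below the TCP and centred within 1.5 mm, so I can go above the bowl.

```bash
python3 -m pendant '[0.1,0.002,0,0,0,0,-0.8,0.24,0.005,0,0,0,0,-0.8,0.4,0.01,0,0,0,0,-0.8,0.56,0.014,0,0,0,0,-0.8,0.7,0.018,0,0,0,0,-0.8,0.8,0.02,0,0,0,0,-0.8,0.845,0.021,0,0,0,0,-0.8,0.845,0.021,0.1,0,0,0,-0.8,0.845,0.021,0.2,0,0,0,-0.8,0.845,0.021,0.2,0,0,0,-0.8]'
python3 - <<'E'
from h import *
from station import r
o=r.observe();go(o,[.469,.190,.150],DOWN);go(o,[.469,.190,.150])
E
```

```text
time: 6.58
tool_pos: [0.4663, 0.1894, 0.2963]
ee_rot: [-2.169, -2.266, 0.011]
contact_force: [-2.0, -0.9, -2.2]
opening: 0.0218
grasp_force: 59.0
shift [0.003 0.016 0.585] turn [-0.004  0.001  0.021]
shift [0.003 0.016 0.585] turn [0. 0. 0.]
```

```bash
python3 -m pendant '[0.002,0.01,0.1,0,0,0,-0.8,0.002,0.01,0.22,0,0,0,-0.8,0.002,0.01,0.34,0,0,0,-0.8,0.002,0.01,0.44,0,0,0,-0.8,0.002,0.01,0.51,0,0,0,-0.8,0.002,0.01,0.55,0,0,0,-0.8,0.002,0.01,0.57,0,0,0,-0.8,0.002,0.01,0.58,0,0,0,-0.8,0.002,0.01,0.58,0,0,0,-0.8,0.002,0.01,0.58,0,0,0,-0.8]'
python3 - <<'E'
from h import *
from station import r
o=r.observe();print(o["tool_pos"]);go(o,[.469,.190,.127],DOWN)
E
```

```text
time: 7.42
tool_pos: [0.4717, 0.1913, 0.1575]
ee_rot: [2.171, 2.269, 0.003]
contact_force: [-0.6, 0.3, -1.9]
opening: 0.0218
grasp_force: 59.0
[0.47168546 0.19131119 0.15745141]
shift [-0.005 -0.011  0.122] turn [ 0.001 -0.     0.021]
```

```bash
python3 -m pendant '[-0.005,-0.01,0.03,0,0,0,-0.8,-0.005,-0.01,0.06,0,0,0,-0.8,-0.005,-0.01,0.08,0,0,0,-0.8,-0.005,-0.01,0.095,0,0,0,-0.8,-0.005,-0.01,0.104,0,0,0,-0.8,-0.005,-0.01,0.11,0,0,0,-0.8,-0.005,-0.01,0.11,0,0,0,-0.8,-0.005,-0.01,0.11,0,0,0,-0.8]'
```

```text
time: 8.08
tool_pos: [0.4683, 0.19, 0.1287]
ee_rot: [2.172, 2.27, 0.0]
contact_force: [-0.4, -0.1, -0.5]
opening: 0.022
grasp_force: 59.0
```

```bash
python3 -m pendant '[0,0,0.004,0,0,0,-0.8,0,0,0.008,0,0,0,-0.8,0,0,0.008,0,0,0,-0.8]'; python3 -m pendant '[0,0,0.004,0,0,0,-0.8,0,0,0.004,0,0,0,-0.8,0,0,0.004,0,0,0,-0.8]'
```

```text
time: 8.33
tool_pos: [0.4688, 0.1901, 0.1274]
ee_rot: [2.171, 2.269, 0.001]
contact_force: [-1.0, -0.5, 4.1]
opening: 0.022
grasp_force: 59.6
time: 8.58
tool_pos: [0.4688, 0.1902, 0.1273]
ee_rot: [2.171, 2.269, 0.001]
contact_force: [-4.5, -1.2, 13.3]
opening: 0.022
grasp_force: 60.6
```

Contact came at TCP z = 0.1273, against 0.126 expected for a seated cover. I'll release and retreat upward.

```bash
python3 -m pendant '[0,0,-0.006,0,0,0,-0.8,0,0,-0.006,0,0,0,-0.3,0,0,-0.006,0,0,0,0,0,0,-0.006,0,0,0,0,0,0,-0.006,0,0,0,0]'
python3 -m pendant '[0,0,-0.05,0,0,0,0,0,0,-0.12,0,0,0,0,0,0,-0.2,0,0,0,0,0,0,-0.3,0,0,0,0,0,0,-0.42,0,0,0,0,0,0,-0.54,0,0,0,0,0,0,-0.64,0,0,0,0,0,0,-0.7,0,0,0,0,0,0,-0.72,0,0,0,0,0,0,-0.72,0,0,0,0]'
python3 - <<'E'
from h import *
from station import r
np.set_printoptions(precision=4,suppress=True)
d,o=wrist(r);np.savez("w5.npz",**d,tp=o["tool_pos"],tr=o["ee_rot"]);t=r.get_image("top");s=r.get_image("scene")
for n,x in(("top2",t),("scene2",s)):np.savez(n+".npz",img=x["img"],mtx=x["mtx"],p=x["position"],o=x["orientation"])
a=cv2.resize(s["img"][130:280,215:365],(400,400),interpolation=cv2.INTER_CUBIC);cv2.imwrite("pics/c5.png",np.hstack([a,d["img"][:,120:520]]))
# rims: held-out measures
g=cv2.cvtColor(t["img"],cv2.COLOR_BGR2GRAY);cv2.imwrite("pics/top2.png",cv2.resize(t["img"][130:280,300:420],None,fx=4,fy=4,interpolation=cv2.INTER_CUBIC))
E
```

```text
time: 9.0
tool_pos: [0.4682, 0.1899, 0.1269]
ee_rot: [-2.172, -2.27, 0.0]
contact_force: [-1.0, 0.0, 0.2]
opening: 0.0427
grasp_force: 0.0
time: 9.83
tool_pos: [0.4688, 0.1901, 0.3083]
ee_rot: [2.171, 2.269, 0.003]
contact_force: [-0.2, 0.2, 0.1]
opening: 0.0428
grasp_force: 0.0
```

View pics/c5.png

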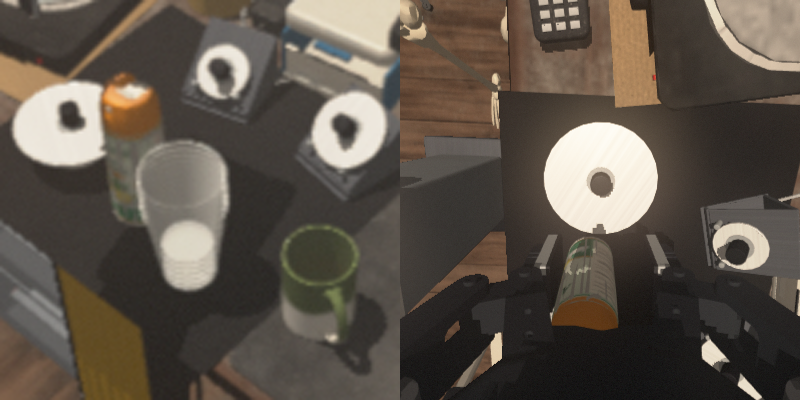

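Scene and wrist views show the large cover lying level on the bowl (wrist crop disc at (600,178)), the can and cups standing, and the mug with its handle towards the lower right. I'll move so that the wrist camera sees both the mug and the mid cover.

```bash
python3 -m pendant '[-0.12,0,-0.1,0,0,0,0,-0.28,0,-0.2,0,0,0,0,-0.44,0,-0.2,0,0,0,0,-0.6,0,-0.2,0,0,0,0,-0.76,0,-0.2,0,0,0,0,-0.9,0,-0.2,0,0,0,0,-0.9,0,-0.2,0,0,0,0]'|sed -n 2p
python3 -m pendant '[-0.12,0,0,0,0,0,0,-0.28,0,0,0,0,0,0,-0.42,0,0,0,0,0,0,-0.54,0,0,0,0,0,0,-0.6,0,0,0,0,0,0,-0.6,0,0,0,0,0,0,-0.6,0,0,0,0,0,0]'|sed -n 2p
python3 - <<'E'
from h import *
from station import r
np.set_printoptions(precision=4,suppress=True)
d,o=wrist(r);np.savez("w6.npz",**d,tp=o["tool_pos"],tr=o["ee_rot"]);print(o["time"])
def fit(P):
    s=np.linalg.lstsq(np.c_[2*P[:,:2],np.ones(len(P))],(P[:,:2]**2).sum(1),rcond=None)[0];return s[:2],np.sqrt(s[2]+s[0]**2+s[1]**2)
a=cv2.resize(d["img"][0:270,200:560],None,fx=2.2,fy=2.2,interpolation=cv2.INTER_CUBIC);cv2.imwrite("pics/c6.png",a)
w=load("w5");g=cv2.cvtColor(w["img"],cv2.COLOR_BGR2GRAY)
c=max(cv2.findContours((g[100:235,240:400]>150).astype(np.uint8),cv2.RETR_EXTERNAL,cv2.CHAIN_APPROX_NONE)[0],key=cv2.contourArea)[:,0]+[240,100]
print("large",fit(np.array([plane(w,u,v,.0495) for u,v in cv2.convexHull(c)[:,0]])))
t=load("top2");h=cv2.cvtColor(t["img"],cv2.COLOR_BGR2HSV)[200:260,340:400]
m=cv2.inRange(h,(35,50,20),(90,255,255));n,l,s,cc=cv2.connectedComponentsWithStats(m);i=1+s[1:,4].argmax();print("green top",s[i],cc[i]+[340,200])
E
```

```text
tool_pos: [0.4778, -0.0401, 0.3554]
tool_pos: [0.4845, -0.1843, 0.3558]
11.15
large (array([0.4694, 0.1912]), np.float64(0.06757228581766996))
green top [40 21 15 26 91] [385.3626 235.022 ]
```

View pics/c6.png

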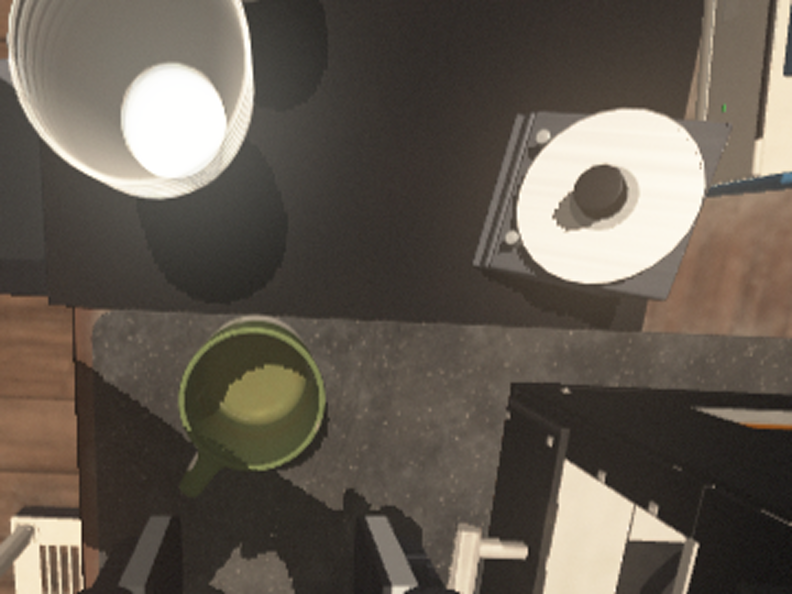

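Rim of the mug is at crop (253,397), i.e. frame (315,180.5). The mid cover's disc is at frame (477.7,89.1), the knob top at (473.6,87.3), and the two pins at crop (543,135) and (511,238).

Run:
```python
from h import *
from station import r
np.set_printoptions(precision=4,suppress=True)
d=load("w6");t=load("top0");s=load("scene0")
def fit(P):
    s=np.linalg.lstsq(np.c_[2*P[:,:2],np.ones(len(P))],(P[:,:2]**2).sum(1),rcond=None)[0];return s[:2],np.sqrt(s[2]+s[0]**2+s[1]**2)
F=lambda x,y:(x/2.2+200,y/2.2)
m=[F(180,397),F(326,397),F(253,323),F(253,471)]
print("mug",fit(np.array([plane(d,*q,.103) for q in m])))
p1=plane(d,*F(543,135),.03);p2=plane(d,*F(511,238),.03);v=p1-p2;yw=np.arctan2(-v[0],v[1]);print("pin gap",np.linalg.norm(v),"yaw pins",np.degrees(yw))
e1=plane(d,*F(520,112),.01);e2=plane(d,*F(474,265),.01);v=e1-e2;y2=np.arctan2(-v[0],v[1]);print("edge len",np.linalg.norm(v),"yaw edge",np.degrees(y2))
c,k=two(d,(477.7,89.1),t,(323.58,162.14));print("tri disc",c,k)
print("tri wrist/scene",two(d,(477.7,89.1),s,(344.99,177.4)))
g=cv2.cvtColor(d["img"],cv2.COLOR_BGR2GRAY)
q=max(cv2.findContours((g[42:135,430:525]>165).astype(np.uint8),cv2.RETR_EXTERNAL,cv2.CHAIN_APPROX_NONE)[0],key=cv2.contourArea)
q=cv2.convexHull(q)[:,0]+[430,42];print("box",q.min(0),q.max(0))
for Y in (np.radians(-7),yw,y2):
    S,C=np.sin(np.radians(35)),np.cos(np.radians(35));x=np.array([C*np.cos(Y),C*np.sin(Y),S]);y=np.array([-np.sin(Y),np.cos(Y),0]);a=np.cross(x,y)
    for h in (.04,.05,.06):
        o=np.array([.67,-.07,h]);P=[]
        for u,w in q:
            p,w_=ray(d,u,w);P.append(p+w_*((o-p)@a)/(w_@a)-o)
        P=np.array(P);cc,rad=fit(np.c_[P@x,P@y]);print(np.degrees(Y).round(1),h,"centre",o+cc[0]*x+cc[1]*y,rad)
```

```text
mug (array([ 0.4776, -0.1829]), np.float64(0.03937929966845861))
pin gap 0.058599842947843386 yaw pins -10.094282163148266
edge len 0.09168335845955555 yaw edge -10.196443316650072
tri disc [ 0.6631 -0.0715  0.0745] 0.0012131644110422025
tri wrist/scene (array([ 0.6721, -0.0673,  0.0522]), np.float64(0.004340787810706393))
box [430  49] [520 128]
-7.0 0.04 centre [ 0.6735 -0.0687  0.0423] 0.048474478065858695
-7.0 0.05 centre [ 0.6697 -0.0696  0.0498] 0.04752743665434013
-7.0 0.06 centre [ 0.666  -0.0705  0.0573] 0.04658039524282154
-10.1 0.04 centre [ 0.6735 -0.0685  0.0422] 0.04863198716247808
-10.1 0.05 centre [ 0.6697 -0.0694  0.0497] 0.04767675206181112
-10.1 0.06 centre [ 0.666  -0.0703  0.0573] 0.04672151696114417
-10.2 0.04 centre [ 0.6735 -0.0685  0.0422] 0.04863758121573569
-10.2 0.05 centre [ 0.6697 -0.0694  0.0497] 0.047682054726254336
-10.2 0.06 centre [ 0.666  -0.0703  0.0573] 0.04672652823677295
```

Run:
```python
from h import *
from station import r
np.set_printoptions(precision=4,suppress=True)
d=load("w6")
F=lambda x,y:(x/2.2+200,y/2.2)
Y=np.radians(-10);S,C=np.sin(np.radians(35)),np.cos(np.radians(35));x=np.array([C*np.cos(Y),C*np.sin(Y),S]);y=np.array([-np.sin(Y),np.cos(Y),0]);a=np.cross(x,y)
def onp(o,u,v):
    p,w=ray(d,u,v);return p+w*((o-p)@a)/(w@a)
e=(plane(d,*F(520,112),.011)+plane(d,*F(474,265),.011))/2;print("low edge mid",e)
def ell(o):
    pts=np.array([F(516,200),F(706,185),F(633,108),F(587,284)])
    P=np.array([onp(o,*q) for q in pts])-o;A=np.c_[P@x,P@y]
    s=np.linalg.lstsq(np.c_[2*A,np.ones(4)],(A**2).sum(1),rcond=None)[0];return o+s[0]*x+s[1]*y,np.sqrt(s[2]+s[0]**2+s[1]**2)
for off in(.008,.012,.016):
    c,rad=ell(e+off*a);print(off,"flange top centre",c,rad,"along slope",(c-e)@x,"lat",(c-e)@y)
for h in(.045,.05,.055,.06): print(h,*ell(np.array([.67,-.07,h])))
c=ell(e+.012*a)[0];K=c+.024*a;p,w=ray(d,473.6,87.3);print("knob top expect",c+.026*a,"ray miss",np.linalg.norm(np.cross(c+.026*a-p,w)))
rot=R.from_matrix(np.c_[y,x,-a]);o=r.observe();print("det",np.linalg.det(np.c_[y,x,-a]))
for h in(.150,.0755):
    print("TCP",c+h*a);go(o,c+h*a,rot)
```

```text
low edge mid [ 0.6233 -0.063   0.011 ]
0.008 flange top centre [ 0.6695 -0.0698  0.0535] 0.047169421344259034 along slope 0.06260518008917182 lat 0.0013624556687365276
0.012 flange top centre [ 0.6677 -0.0702  0.0571] 0.04670445689725378 along slope 0.06328651408459335 lat 0.0006017652726599494
0.016 flange top centre [ 0.6658 -0.0707  0.0608] 0.046239492450248665 along slope 0.06396784808001488 lat -0.00015892512341662965
0.045 [ 0.6728 -0.0689  0.0468] 0.048009400953970785
0.05 [ 0.671  -0.0694  0.0506] 0.04753330523236327
0.055 [ 0.6691 -0.0699  0.0543] 0.047057209510755794
0.06 [ 0.6672 -0.0703  0.0581] 0.0465811137891483
knob top expect [ 0.653  -0.0676  0.0784] ray miss 0.0033420118384767587
det 1.0
TCP [ 0.583  -0.0553  0.18  ]
shift [0.494 0.417 0.705] turn [-0.291 -0.033  0.101]
TCP [ 0.625  -0.0627  0.119 ]
shift [0.456 0.584 0.948] turn [-0.291 -0.033  0.101]
```

The pieces agree: low edge, 35° plane and disc give the flange top centre at (0.667,-0.070,0.057), radius 46.7 mm against 46 mm given. I'll move to a hover along its axis.

```bash
python3 -m pendant '[0.1,0.08,0.05,-0.05,-0.005,0.02,0,0.22,0.18,0.12,-0.1,-0.01,0.04,0,0.34,0.28,0.24,-0.15,-0.017,0.06,0,0.44,0.36,0.36,-0.2,-0.023,0.08,0,0.494,0.417,0.48,-0.25,-0.028,0.095,0,0.494,0.417,0.6,-0.291,-0.033,0.101,0,0.494,0.417,0.67,-0.291,-0.033,0.101,0,0.494,0.417,0.705,-0.291,-0.033,0.101,0,0.494,0.417,0.705,-0.291,-0.033,0.101,0,0.494,0.417,0.705,-0.291,-0.033,0.101,0]'
cat > m.py <<'E'
from h import *
from station import r
np.set_printoptions(precision=4,suppress=True)
Y=np.radians(-10);S,C=np.sin(np.radians(35)),np.cos(np.radians(35));x=np.array([C*np.cos(Y),C*np.sin(Y),S]);y=np.array([-np.sin(Y),np.cos(Y),0]);a=np.cross(x,y)
rot=R.from_matrix(np.c_[y,x,-a])
E
python3 - <<'E'
from m import *
d,o=wrist(r);np.savez("w7.npz",**d,tp=o["tool_pos"],tr=o["ee_rot"])
g=cv2.cvtColor(d["img"],cv2.COLOR_BGR2GRAY)
def onp(q,u,v):
    p,w=ray(d,u,v);return p+w*((q-p)@a)/(w@a)
c0=np.array([.667,-.0703,.0575]);print(o["tool_pos"],np.round(R.from_rotvec(o["ee_rot"]).as_matrix()-rot.as_matrix(),3).max())
# expected pixel of disc centre
W=R.from_rotvec(d["o"]).as_matrix();
def px(P):
    v=W.T@(P-d["p"])*[1,-1,-1];v=d["mtx"]@v;return v[:2]/v[2]
u,v=px(c0).astype(int);print("expect px",u,v)
b=cv2.medianBlur(g,5)
h=cv2.HoughCircles(b,cv2.HOUGH_GRADIENT,1,30,param1=100,param2=15,minRadius=50,maxRadius=90)
for q in h[0][:4]: print(q, onp(c0,q[0],q[1]), np.linalg.norm(onp(c0,q[0]+q[2],q[1])-onp(c0,q[0],q[1])))
k=b[v-50:v+50,u-50:u+50];m=(k<110).astype(np.uint8);n,l,s,cc=cv2.connectedComponentsWithStats(m)
for i in range(1,n):
    if s[i,4]>80: print("dark",s[i],cc[i]+[u-50,v-50])
print("expected knob top px",px(c0+.026*a),px(c0))
go(o,c0+.0755*a,rot)
E
```

```text
time: 12.03
tool_pos: [0.5842, -0.0561, 0.1819]
ee_rot: [2.007, 1.686, 0.531]
contact_force: [0.5, 0.8, 0.0]
opening: 0.0428
grasp_force: 0.0
[ 0.5842 -0.0561  0.1819] 0.002
expect px 317 208
[317.5 206.5  55.2] [ 0.6673 -0.0686  0.0575] 0.04498396609593794
[415.5 104.5  86.1] [ 0.7397 -0.0013  0.0992] 0.06377616808532574
[322.5 176.5  83.9] [ 0.6749 -0.0448  0.0598] 0.06640002142340282
[253.5  83.5  75.1] [0.6463 0.0298 0.0311] 0.054446180643386764
dark [ 34  40  33  37 967] [317.3082 216.3775]
dark [  2  77  29  23 278] [279.3129 249.705 ]
dark [ 76  77  24  23 187] [360.107  249.8717]
expected knob top px [317.1151 219.2699] [317.5118 208.5055]
shift [ 0.002 -0.011  0.298] turn [0.001 0.001 0.001]
```

The closer look agrees with the prediction to 2 px, so I'm advancing along the axis.

```bash
python3 -m pendant '[0.005,-0.01,0.07,0,0,0,0,0.005,-0.01,0.14,0,0,0,0,0.005,-0.01,0.2,0,0,0,0,0.005,-0.01,0.24,0,0,0,0,0.005,-0.01,0.265,0,0,0,0,0.005,-0.01,0.28,0,0,0,0,0.005,-0.01,0.29,0,0,0,0,0.005,-0.01,0.29,0,0,0,0]'
python3 -m pendant '[0,0,0,0,0,0,-0.3,0,0,0,0,0,0,-0.8,0,0,0,0,0,0,-0.8,0,0,0,0,0,0,-0.8,0,0,0,0,0,0,-0.8,0,0,0,0,0,0,-0.8]' 60
```

```text
time: 12.75
tool_pos: [0.6233, -0.0628, 0.121]
ee_rot: [2.007, 1.684, 0.531]
contact_force: [0.2, -0.7, 0.2]
opening: 0.0428
grasp_force: 0.0
time: 13.25
tool_pos: [0.6228, -0.0625, 0.1211]
ee_rot: [2.007, 1.684, 0.531]
contact_force: [-6.0, 0.5, 6.3]
opening: 0.0224
grasp_force: 58.4
```

```bash
python3 -m pendant '[0,0,-0.02,0,0,0,-0.8,0,0,-0.06,0,0,0,-0.8,0,0,-0.12,0,0,0,-0.8,0,0,-0.2,0,0,0,-0.8,0,0,-0.3,0,0,0,-0.8,0,0,-0.38,0,0,0,-0.8,0,0,-0.42,0,0,0,-0.8,0,0,-0.42,0,0,0,-0.8]' 60
python3 - <<'E'
from m import *
d,o=wrist(r)
np.savez("w8.npz",**d,tp=o["tool_pos"],tr=o["ee_rot"]);print(o["tool_pos"],o["opening"])
g=cv2.medianBlur(cv2.cvtColor(d["img"],cv2.COLOR_BGR2GRAY),3)
for v in range(150,260,8):
    on=np.where(g[v,200:445]>150)[0]+200; print(v,on.min() if len(on) else None,on.max() if len(on) else None,len(on))
print("up",end=" ");go(o,[.45,-.12,.36])
go(o,[.4776,-.1829,.30],DOWN)
E
```

```text
time: 13.92
tool_pos: [0.5631, -0.0517, 0.2085]
ee_rot: [2.005, 1.683, 0.532]
contact_force: [0.6, 0.2, -1.0]
opening: 0.0224
grasp_force: 59.1
[ 0.5631 -0.0517  0.2085] 0.0223529305201305
150 376 444 36
158 378 440 31
166 272 426 9
174 290 354 65
182 275 369 95
190 265 378 114
198 257 387 131
206 251 391 141
214 247 396 150
222 244 399 156
230 241 402 162
238 241 402 87
246 240 403 57
254 374 444 30
up shift [-0.35   0.024 -0.724] turn [0. 0. 0.]
shift [-0.577  0.01  -0.439] turn [ 0.293  0.027 -0.08 ]
```

```bash
python3 -m pendant '[0,0.1,-0.15,0,0,0,-0.8,-0.02,0.2,-0.3,0.03,0,0,-0.8,-0.1,0.17,-0.33,0.08,0.006,-0.02,-0.8,-0.22,0.13,-0.36,0.13,0.012,-0.04,-0.8,-0.35,0.08,-0.39,0.18,0.018,-0.055,-0.8,-0.46,0.04,-0.42,0.23,0.023,-0.07,-0.8,-0.54,0.02,-0.435,0.28,0.027,-0.08,-0.8,-0.577,0.01,-0.439,0.293,0.027,-0.08,-0.8,-0.577,0.01,-0.439,0.293,0.027,-0.08,-0.8,-0.577,0.01,-0.439,0.293,0.027,-0.08,-0.8]' 60
python3 - <<'E'
from m import *
d,o=wrist(r);np.savez("w9.npz",**d)
tp=o["tool_pos"];print(tp,o["opening"]);g=cv2.medianBlur(cv2.cvtColor(d["img"],cv2.COLOR_BGR2GRAY),3)
e=[]
for v in range(172,236,4):
    on=np.where(g[v,225:420]>150)[0]+225
    if len(on)>30: e+=[(on[0]-.5,v),(on[-1]+.5,v)]
e=np.array(e)
def fit(P):
    s=np.linalg.lstsq(np.c_[2*P[:,:2],np.ones(len(P))],(P[:,:2]**2).sum(1),rcond=None)[0];return s[:2],np.sqrt(s[2]+s[0]**2+s[1]**2)
for h in(.072,.075,.078,.081):
    P=np.array([plane(d,u,v,tp[2]-h) for u,v in e]);c,k=fit(P);i=abs(np.hypot(*(P[:,:2]-c).T)-k)<.002;c,k=fit(P[i]);print(h,c-tp[:2],k,i.sum(),len(P))
go(o,[.4776,-.1829,.20],DOWN)
# mug base check: dark; green rim in frame?
m=cv2.inRange(cv2.cvtColor(d["img"],cv2.COLOR_BGR2HSV),(30,60,20),(90,255,255));print("green px",m.sum()//255)
E
```

```text
time: 14.8
tool_pos: [0.4784, -0.1826, 0.2963]
ee_rot: [-2.221, -2.217, -0.001]
contact_force: [-0.6, 1.0, -0.6]
opening: 0.0227
grasp_force: 59.3
[ 0.4784 -0.1826  0.2963] 0.022734402609816382
0.072 [0.0031 0.0113] 0.037633612050576165 11 32
0.075 [0.0031 0.01  ] 0.03842992115134427 11 32
0.078 [0.0032 0.0088] 0.039226230252108966 11 32
0.081 [0.0032 0.0076] 0.04002253935287203 11 32
shift [-0.003 -0.002  0.385] turn [-0.001 -0.001 -0.001]
green px 248
```

Run:
```python
from m import *
d=load("w8");Rt=R.from_rotvec(d["tr"]).as_matrix()
T=dict(mtx=d["mtx"],p=Rt.T@(d["p"]-d["tp"]),o=R.from_matrix(Rt.T@R.from_rotvec(d["o"]).as_matrix()).as_rotvec())
rows={174:(290,354),182:(275,369),190:(265,378),198:(257,387),206:(251,391),214:(247,396),222:(244,399),230:(241,402),238:(241,402),246:(240,403)}
e=[(u,v) for v,q in rows.items() for u in (q[0]-.5,q[1]+.5)]
def fit(P):
    s=np.linalg.lstsq(np.c_[2*P[:,:2],np.ones(len(P))],(P[:,:2]**2).sum(1),rcond=None)[0];return s[:2],np.sqrt(s[2]+s[0]**2+s[1]**2)
for h in(.074,.077,.08):
    P=np.array([plane(T,u,v,h) for u,v in e]);c,k=fit(P);print(h,"tool xy",c,k,"res",abs(np.hypot(*(P[:,:2]-c).T)-k).max())
```

```text
0.074 tool xy [0.0009 0.0004] 0.04522307621306594 res 0.00042025512521955827
0.077 tool xy [-0.0005  0.0004] 0.04617016755719621 res 0.00042905638388552464
0.08 tool xy [-0.002   0.0004] 0.047117258901326474 res 0.000437857642551491
```

The held mid cover is centred on the tool within 1 mm, with its flange top 76.5 mm from the TCP, so I expect seating at TCP z ≈ 0.1835. I'm lowering it now.

```bash
python3 -m pendant '[-0.003,-0.003,0.08,0,0,0,-0.8,-0.003,-0.003,0.18,0,0,0,-0.8,-0.003,-0.003,0.26,0,0,0,-0.8,-0.003,-0.003,0.32,0,0,0,-0.8,-0.003,-0.003,0.36,0,0,0,-0.8,-0.003,-0.003,0.38,0,0,0,-0.8,-0.003,-0.003,0.385,0,0,0,-0.8,-0.003,-0.003,0.385,0,0,0,-0.8]' 60
python3 -m pendant '[0,0,0.012,0,0,0,-0.8,0,0,0.024,0,0,0,-0.8,0,0,0.036,0,0,0,-0.8,0,0,0.046,0,0,0,-0.8,0,0,0.052,0,0,0,-0.8,0,0,0.052,0,0,0,-0.8]'
```

```text
time: 15.52
tool_pos: [0.4774, -0.1832, 0.2018]
ee_rot: [-2.22, -2.219, 0.001]
contact_force: [0.6, 0.5, 0.3]
opening: 0.022
grasp_force: 59.3
time: 16.02
tool_pos: [0.4768, -0.1835, 0.1879]
ee_rot: [-2.22, -2.217, 0.002]
contact_force: [0.2, -0.2, -0.3]
opening: 0.022
grasp_force: 59.3
```

```bash
python3 -m pendant '[0,0,0.006,0,0,0,-0.8,0,0,0.012,0,0,0,-0.8,0,0,0.012,0,0,0,-0.8]'; python3 -m pendant '[0,0,0.004,0,0,0,-0.8,0,0,0.004,0,0,0,-0.8,0,0,0.004,0,0,0,-0.8]'
```

```text
time: 16.27
tool_pos: [0.4769, -0.1835, 0.1851]
ee_rot: [-2.22, -2.218, 0.002]
contact_force: [-0.9, 0.5, -0.3]
opening: 0.0221
grasp_force: 59.3
time: 16.52
tool_pos: [0.477, -0.1836, 0.1843]
ee_rot: [-2.22, -2.218, 0.002]
contact_force: [0.2, 0.2, -0.8]
opening: 0.0219
grasp_force: 59.3
```

```bash
python3 -m pendant '[0,0,0.004,0,0,0,-0.8,0,0,0.004,0,0,0,-0.8,0,0,0.004,0,0,0,-0.8]'; python3 -m pendant '[0,0,0.003,0,0,0,-0.8,0,0,0.003,0,0,0,-0.8,0,0,0.003,0,0,0,-0.8]'
```

```text
time: 16.77
tool_pos: [0.477, -0.1836, 0.1833]
ee_rot: [-2.22, -2.218, 0.002]
contact_force: [-0.7, 0.2, -0.7]
opening: 0.0221
grasp_force: 59.3
time: 17.02
tool_pos: [0.477, -0.1835, 0.1826]
ee_rot: [-2.22, -2.218, 0.002]
contact_force: [-0.3, 0.1, -0.1]
opening: 0.0221
grasp_force: 59.3
```

```bash
python3 -m pendant '[0,0,0.003,0,0,0,-0.8,0,0,0.003,0,0,0,-0.8,0,0,0.003,0,0,0,-0.8]'; python3 -m pendant '[0,0,0.003,0,0,0,-0.8,0,0,0.003,0,0,0,-0.8,0,0,0.003,0,0,0,-0.8]'
```

```text
time: 17.27
tool_pos: [0.4771, -0.1836, 0.182]
ee_rot: [-2.22, -2.218, 0.002]
contact_force: [-0.2, -0.3, -0.1]
opening: 0.0219
grasp_force: 59.3
time: 17.52
tool_pos: [0.4772, -0.1837, 0.1817]
ee_rot: [-2.221, -2.218, 0.002]
contact_force: [-2.0, 1.1, 6.0]
opening: 0.0221
grasp_force: 60.1
```

Contact came at TCP z = 0.1818, so the flange is on the rim. I'll release and retreat.

```bash
python3 -m pendant '[0,0,-0.003,0,0,0,-0.8,0,0,-0.003,0,0,0,-0.3,0,0,-0.003,0,0,0,0,0,0,-0.003,0,0,0,0,0,0,-0.003,0,0,0,0]'
python3 -m pendant '[0,0,-0.05,0,0,0,0,0,0,-0.12,0,0,0,0,0,0,-0.2,0,0,0,0,0,0,-0.3,0,0,0,0,0,0,-0.42,0,0,0,0,0,0,-0.54,0,0,0,0,0,0,-0.64,0,0,0,0,0,0,-0.7,0,0,0,0,0,0,-0.72,0,0,0,0,0,0,-0.72,0,0,0,0]'
python3 - <<'E'
from m import *
d,o=wrist(r);g=cv2.cvtColor(d["img"],cv2.COLOR_BGR2GRAY);W=R.from_rotvec(d["o"]).as_matrix()
v=W.T@(np.array([.477,-.183,.107])-d["p"])*[1,-1,-1];u,w=(d["mtx"]@v/-(-v[2]))[:2].astype(int);print(u,w)
def fit(P):
    s=np.linalg.lstsq(np.c_[2*P[:,:2],np.ones(len(P))],(P[:,:2]**2).sum(1),rcond=None)[0];return s[:2],np.sqrt(s[2]+s[0]**2+s[1]**2)
for th in(100,140):
    c=max(cv2.findContours((g[w-60:w+60,u-65:u+65]>th).astype(np.uint8),cv2.RETR_EXTERNAL,cv2.CHAIN_APPROX_NONE)[0],key=cv2.contourArea)
    c=cv2.convexHull(c)[:,0]+[u-65,w-60];P=np.array([plane(d,*q,.107) for q in c]);k,rad=fit(P);print(k,rad,abs(np.hypot(*(P[:,:2]-k).T)-rad).max())
s=r.get_image("scene");cv2.imwrite("pics/end.png",s["img"])
a=load("scene2")["img"]
# unchanged things: bowl/spray/cups/small rest between scene2 and now
D=cv2.absdiff(a,s["img"]).max(2)
for n,(x0,y0,x1,y1) in dict(bowl=(215,158,253,195),spray=(253,155,280,215),cups=(266,182,301,240),small=(284,135,320,175)).items(): print(n,(D[y0:y1,x0:x1]>40).mean().round(3))
E
```

```text
time: 17.93
tool_pos: [0.4769, -0.1835, 0.1816]
ee_rot: [-2.22, -2.218, 0.002]
contact_force: [-0.1, 0.9, 0.3]
opening: 0.0427
grasp_force: 0.0
time: 18.77
tool_pos: [0.4779, -0.1841, 0.3631]
ee_rot: [-2.222, -2.22, 0.001]
contact_force: [0.8, 0.1, 0.1]
opening: 0.0427
grasp_force: 0.0
319 181
[ 0.4775 -0.1861] 0.06981658300666431 0.02052024577014948
[ 0.4779 -0.1827] 0.045735537899711985 0.002470955690274994
bowl 0.001
spray 0.038
cups 0.0
small 0.004
```

Run:
```python
from m import *
for i in (load("scene0")["img"],load("scene2")["img"],cv2.imread("pics/end.png")):
    m=cv2.inRange(cv2.cvtColor(i[150:190,245:285],cv2.COLOR_BGR2HSV),(5,120,80),(20,255,255));M=cv2.moments(m,True);print(M["m00"],M["m10"]/M["m00"],M["m01"]/M["m00"])
print(r.finish_job())
```

```text
365.0 17.46027397260274 20.43013698630137
343.0 17.985422740524783 20.629737609329446
359.0 17.58774373259053 20.395543175487465
the job is handed in; nothing more can be done
None
```

I handed the job in at about 19 s: the large cover is on the bowl and the middle-sized cover is on the mug, both lowered until they touched the rim. My final measurements put both level and centred within about 1 mm, with no sign that the spray can, cup stack or smallest cover moved; I did not re-measure the mug and bowl themselves, and the hand-in returned no verdict.

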